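Earth-bond check of a hotel desk lamp

TASK

Check the earth contact of the desk lamp: take the test probe out of its holder, wet its tip by pushing the dished cap of the contact-cleaner dispenser all the way down with the tip, and let the cap come right back up. Then set the tip inside the raised rim of the round metal contact on the lamp's sloping face, the probe square to that face and pressed only lightly, so that the sprung tip is about half way in, never hard. Finish while holding it there, still, in the gripper, fingers off the lamp; do not shift the other things lying on the desk.

Things in the scene. Friction and masses are not known exactly. Their poses are not given: they have to be found in the camera images.
- probe: Test probe, 150 mm long, 100 g, loose and upright in the holder. Origin at the end of its tip (tip out), z from tip to handle (up at first). Brass sprung tip 8 mm thick, round-ended, z 0-22 mm; steel sleeve 15 mm thick, z 22-60; grey square handle 22 x 22 mm (sides along x, y), z 60-150. In the holder its origin is 10 mm above the desk and the handle is bare from z 82 up: grip there from above.
- plunger (a joint): How far the sprung tip is pushed into the probe, m: 0 fully out, 0.012 fully in. It takes 1 N to start and 0.4 N more per mm (5.8 N fully in; half way, 0.006, is 3.4 N).
- probe_tip (a point): The very end of the probe's brass tip; it goes in with the tip.
- holder: The fixed probe holder: a black square post 40 x 40 mm on a 75 x 75 x 6 mm dark steel plate, 92 mm high, open at the top. Origin at the centre of its underside on the desk, z up, x and y along its sides. The probe stands on its axis, with about 1.5 mm of play; lift it straight up by at least 90 mm to clear.
- bottle: The contact-cleaner dispenser, fixed to the desk: a white round bottle 68 mm across on a dark 90 mm round foot, with a grey dished cap on top (110 mm high over all). Origin at the centre of its underside on the desk, z up, the cap on its axis.
- cap (a joint): How far the dispenser's cap is pushed down, m: 0 up, 0.007 fully down. It is sprung: 0.7 N to start, 3.2 N fully down (the probe's tip is then about 5.5 mm in), and comes back up by itself.
- cap_top (a point): Centre of the dish floor of the cap, where the tip presses: a grey round dish 40 mm across (inner diameter 34 mm, rim 3 mm above this floor), 105 mm above the desk when up, on the bottle. It goes down with the cap.
- lamp: Desk lamp, fixed, shade off. Bronze metal base 220 (x) x 200 (y) x 52 mm, 35 degree bevels along its +y and -y sides; stem up to 80 mm wide and bulb, 310 mm high, near the middle. Origin: centre of the underside, z up. On the +y bevel: the round earth contact (x -45 mm) and a white plugged-in adapter (x +60 mm, 30 mm wide, 44 mm off the face). Toggle switch on the flat top.
- pad: The round steel earth contact on the lamp's +y bevel: 30 mm across, with a rim 3 mm wide standing 3 mm above its flat floor (floor 24 mm across). Origin at the centre of its underside on the bevel, 36 mm above the desk; its z axis points straight out of the sloping face (35 degrees from vertical, towards the lamp's +y side).
- pad_centre (a point): Centre of the contact's floor, where the probe's tip is to be held, 2 mm out from pad's origin along its z.
Not all that is in view belongs to the job. Leave any blue, purple or red look-alike of the holder alone.

How it is judged:
On the way, in this order (a step that is already met when the one before it is completed fails the run):
1. the probe is lifted out of its holder by the gripper (z of probe in the frame of holder above 0.095 m and contact force between the fingers and probe above 1 N), for 0.1 s.
2. the dispenser's cap is pushed down (at least 5.5 mm of its 7 mm) by the probe's tip (value of joint cap above 0.0055 m and contact force between probe and bottle above 0.5 N and distance between probe_tip and cap_top below 0.02 m), for 0.05 s.
3. the cap has come back up (within 1 mm) and the probe is off it (value of joint cap below 0.001 m and distance between probe_tip and cap_top above 0.008 m), for 0.1 s.
At the end, for the whole second after the job is handed in: Probe held still (under 10 mm/s) by the fingers, tip within 10 mm of the contact's centre, axis within 0.2 rad of square to the sloping face, sprung tip 3 to 9 mm in, pressing 0.8 to 9 N; fingers off the lamp, probe clear of the holder, dispenser cap up (distance between probe_tip and pad_centre below 0.01 m and angle between the z axis of probe and the z axis of pad, either way round below 0.2 rad and value of joint plunger between 0.003 and 0.009 m and contact force between probe and pad between 0.8 and 9 N and contact force between the fingers and probe above 2 N and contact force between probe and holder below 0.05 N and contact force between the fingers and lamp below 0.1 N and linear speed of probe below 0.01 m/s and value of joint cap below 0.001 m); the arm keeps its last pose, push and grip.
It fails at once if the probe is pressed hard (over 15 N) on the lamp (contact force between probe and lamp above 15 N).
It fails at once if a thing lying on the desk (mug, charger, screwdriver, remote, key fob, finial, water bottle) is shifted by more than 30 mm (distance of any of mug, charger, screwdriver, remote, fob, finial, water from where it was at the start of the episode above 0.03 m).
It also fails if it takes over 42 s, if anything falls off the work surface, if the arm or the gripper's body presses on something with over 40 N, if the wrist force passes 120 N, or if a joint passes its speed limit or range.

ROBOT

A 6-joint arm with a two-finger parallel gripper is mounted at the origin on the work surface. World frame = base frame: x ahead of the robot, y to its left, z up, the work surface at z = 0. Lengths are in m, angles in rad, forces in N, time in s.
With the tool pointing down it reaches from about 0.275 to 0.725 m from the base axis. Payload 15.9 kg.
Tool frame: the origin (TCP) lies between the finger pads; the fingertips stand 11 mm ahead of it and the grasp point (between the pads) lies 8 mm behind it; z points along the fingers, y is the line along which they close (so a half turn about z gives the same grasp; the last joint's range is limited). The gripper opens to 85 mm and grips with 20 to 120 N. Pads are 22 mm wide; open, the fingers measure 114 mm over their backs; the gripper's body (76 mm by 85 mm) begins 54 mm behind the grasp point. The pads swing forward as they close: fully open they stand 13 mm farther back than shut.
Start: joints at [1.348, 0.213, -0.034, 1.323, 0, 1.571], TCP at [0.11, 0.488, 0.242] pointing down, gripper open.
Joint ranges: [-2.98, 2.98], [-0.74, 1.72], [-1.14, 1.35], [-2.1, 2.04], [-1.57, 1.44], [-3.14, 3.14]. Speed limits (rad/s): [1.89, 1.89, 2.39, 2.57, 3.14, 3.14].

INTERFACE

Orientations are given as a unit quaternion [w, x, y, z].
In Python, from workcell import readout, imaging, workorder gives the robot as it stands.
- The arm moves only by the shell command python3 -m pendant 'ROWS' [FORCE]. ROWS is JSON, a list that holds one entry, the list of rows, each a list of 7 numbers: the finger opening in m, from 0 to 0.0854, then the shift along the world's x, y, z in m, then the turn, a rotation vector about the world's x, y, z in rad. A call has 1 to 8 rows; each row is the pose to reach, as a shift and turn from the pose commanded when the call began; what a row does not reach only later rows make up. A row lasts 1/8 s, in which the tool goes at most 62.5 mm and 10.7 degrees, less where a joint would pass 70% of its speed; a pose out of reach is approached as far as the arm can. A call with a gripper value outside its range is refused whole. The fingers move at their own pace and stop on an object; FORCE is the grip in N (left out, the last holds). Time passes only in rows, so rows that repeat a pose let the fingers close. It gives the time, the measured TCP pose, the force, the opening and the grip force at its end, in the units of the state.
- readout.read_state(): the state, without advancing time (a new reading comes with each control period).
- imaging.grab_frame(name): name is "scene" or "top" or "wrist"; returns the picture (480x640x3 uint8, red, green, blue); there is no depth.
- imaging.get_calibration(name): a dict with "camera_matrix" (3x3 intrinsics, pixels), "world_to_cam" (4x4, takes a point from world to camera coordinates). Camera axes: x right, y down, z forward; pixel columns grow to the right and rows downward; lengths in m; the calibration is good to about 2 mm. A picture is of the moment at which its call begins: read the wrist's pose just before it. get_calibration takes no time and is no camera call; for the wrist camera it gives the pose at the moment of the call.
- workorder.hand_in(): hands the job in; it is judged then, once.
The state is a dict: "clock": time; "joints": joint angles; "qvel": joint speeds; "joint_torque": joint torques, N m; "position": TCP position; "orientation": TCP orientation; "wrist_force": force on the tool from outside, world axes, zero at the start; "moment": the same for the moment, N m; "width": finger opening in m; "finger_force": force on a finger pad.
Only numpy, scipy, OpenCV 4.12 (cv2) and the standard library are available. Lean on these libraries where they do the work, as an engineer would, in place of code of your own. Each camera call takes 0.05 s, during which the arm holds its last target. There are 200 camera calls.

## Working session

There is one attempt and no reset: what is moved stays moved. The work goes in short steps, Python scripts to look and compute and a shell command to move; the robot and the scene stay as the last step left them, time stands still between calls to the robot, and variables do not carry over. Pictures are saved under pics/ and viewed, at most 10 in all, crops included, and the job is handed in when it is done.

```bash
mkdir -p pics
python3 - <<'E'
from workcell import readout, imaging
import cv2
s=readout.read_state(); print({k:s[k] for k in('clock','position','orientation','wrist_force','width')})
for n in("scene","top"):
    f=imaging.grab_frame(n); cv2.imwrite(f'pics/{n}0.png',f[:,:,::-1]); c=imaging.get_calibration(n); print(n,c)
E
```

```text
{'clock': 0.0, 'position': array([0.11039214, 0.48732068, 0.24181811]), 'orientation': array([-7.28594052e-05,  1.11168606e-01,  9.93801403e-01, -5.53810688e-04]), 'wrist_force': array([-0.30808066, -0.90072457,  0.29717406]), 'width': 0.08543660033328068}
scene {'camera_matrix': array([[491.4769971 ,   0.        , 312.46551533],
       [  0.        , 491.4769971 , 242.70690932],
       [  0.        ,   0.        ,   1.        ]]), 'world_to_cam': array([[ 0.77236923,  0.63499444, -0.01509375, -0.28725334],
       [ 0.50113594, -0.62380826, -0.59977165, -0.16666364],
       [-0.39026727,  0.45568115, -0.80002884,  1.23346825],
       [ 0.        ,  0.        ,  0.        ,  1.        ]])}
top {'camera_matrix': array([[485.97023628,   0.        , 313.05400022],
       [  0.        , 485.97023628, 230.4528432 ],
       [  0.        ,   0.        ,   1.        ]]), 'world_to_cam': array([[ 0.02737176, -0.99944675, -0.01889416, -0.01953952],
       [-0.99717551, -0.02597732, -0.07047114,  0.3861782 ],
       [ 0.06994133,  0.02076971, -0.99733486,  1.12791769],
       [ 0.        ,  0.        ,  0.        ,  1.        ]])}
```

View pics/scene0.png

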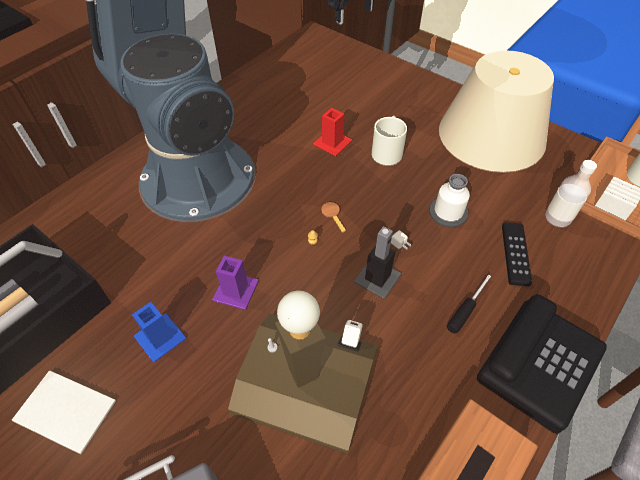

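View pics/top0.png

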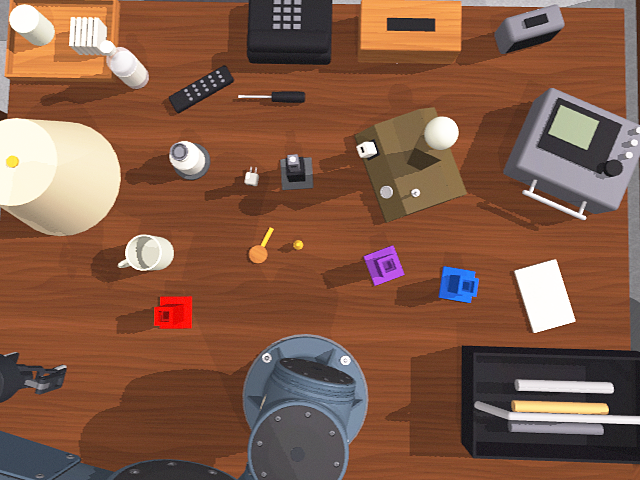

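The scene picture shows the black holder with the probe at about (383,250), the bottle at (452,200) and the lamp at (305,370). The top picture shows the holder at (297,170), the bottle cap at (184,152), the pad at (386,192) and the adapter at (367,149). Next I'll zoom in.

Run:
```python
import cv2,numpy as np
t=cv2.imread('pics/top0.png'); s=cv2.imread('pics/scene0.png')
a=cv2.resize(t[130:220,160:320],None,fx=5,fy=5,interpolation=cv2.INTER_CUBIC)
b=cv2.resize(t[100:225,345:475],None,fx=4,fy=4,interpolation=cv2.INTER_CUBIC)[:,:]
a=a[:300]
c=cv2.resize(s[165:305,345:475],None,fx=4,fy=4,interpolation=cv2.INTER_CUBIC)
cv2.imwrite('pics/a.png',a)
m=np.zeros((560,800,3),np.uint8); m[:500,:400]=b[:, :400]; m[:560,400:]=c[:, :400]
cv2.imwrite('pics/b.png',m)
```

```text
(no output)
```

View pics/a.png

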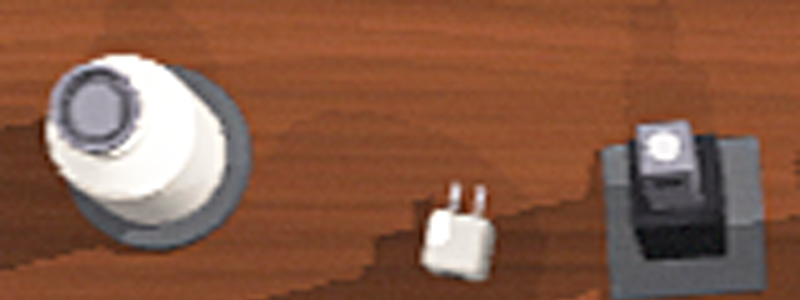

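View pics/b.png

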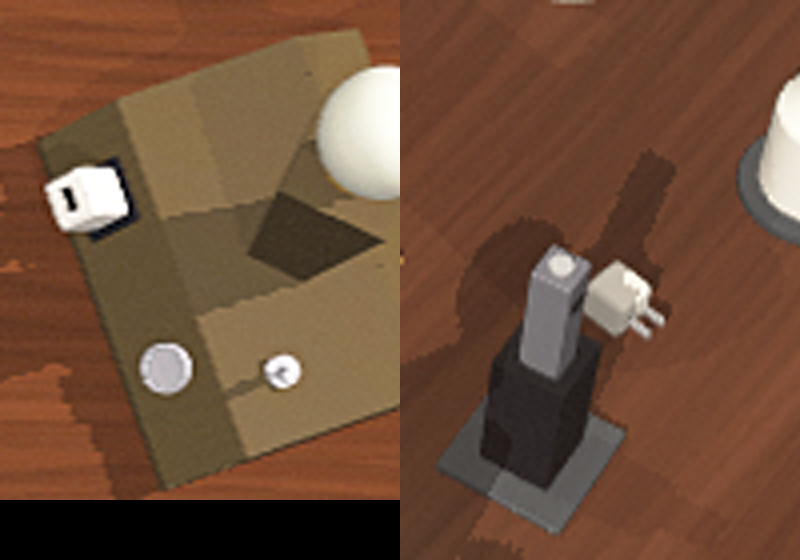

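The crops put the probe top at about top-camera pixel (292,159.5) and scene pixel (385,230.5). The cap dish is at (178.6,151) and the pad at (386.1,191.9). The bevel's upper edge runs from (375,125) to (406.7,214.5), and its lower edge from (355,135) to (386,222).

```bash
cat > h.py <<'E'
import numpy as np
from workcell import imaging
def ray(n,p,c=None):
    c=c or imaging.get_calibration(n); T=c['world_to_cam']; R=T[:3,:3]
    d=R.T@np.linalg.solve(c['camera_matrix'],[p[0],p[1],1]); return -R.T@T[:3,3],d
def onz(n,p,z,c=None):
    o,d=ray(n,p,c); return o+d*(z-o[2])/d[2]
def tri(a,b):
    (o,d),(q,e)=a,b
    s=np.linalg.lstsq(np.c_[d,-e],q-o,rcond=None)[0]; A=o+d*s[0];B=q+e*s[1]
    return (A+B)/2,np.linalg.norm(A-B)
def proj(n,P,c=None):
    c=c or imaging.get_calibration(n); v=c['camera_matrix']@(c['world_to_cam']@np.r_[P,1])[:3]; return v[:2]/v[2]
E
python3 - <<'E'
from h import *
np.set_printoptions(precision=4,suppress=True)
A=lambda x,y:(160+(x+.5)/5-.5,130+(y+.5)/5-.5)
B=lambda x,y:(345+(x+.5)/4-.5,100+(y+.5)/4-.5)
C=lambda x,y:(345+(x-400+.5)/4-.5,165+(y+.5)/4-.5)
print('probe',tri(ray('top',A(663,150)),ray('scene',C(562,264))),onz('top',A(663,150),.16))
print('plate corners',*[onz('top',A(*p),.006)[:2] for p in((600,147),(758,137),(766,290),(612,298))])
print('plate corners sc',*[onz('scene',C(*p),.006)[:2] for p in((440,466),(556,531),(626,434))])
print('cap',onz('top',A(95,107),.105),'foot',onz('top',A(160,160),0))
P=onz('top',B(166,369),.040);print('pad',P)
for z,p,q in((.052,(120,100),(247,458)),(0.01,(40,140),(165,488))):
    a,b=onz('top',B(*p),z),onz('top',B(*q),z);print(a,b,np.linalg.norm(b-a),np.degrees(np.arctan2(*(a-b)[1::-1])))
E
```

```text
probe (array([0.5221, 0.0349, 0.1597]), np.float64(0.00010483747538382836)) [0.5221 0.0349 0.16  ]
plate corners [0.5563 0.0756] [0.5629 0.0002] [ 0.4892 -0.0057] [0.4836 0.0676]
plate corners sc [ 0.4924 -0.0068] [ 0.5621 -0.0012] [0.5573 0.0712]
cap [0.5473 0.289  0.105 ] foot [0.5463 0.2885 0.    ]
pad [ 0.478  -0.1754  0.04  ]
[ 0.6313 -0.1449  0.052 ] [ 0.4264 -0.2205  0.052 ] 0.21839979959957723 20.24875940757927
[ 0.6184 -0.102   0.01  ] [ 0.4121 -0.1798  0.01  ] 0.22054115283340578 20.662386726765828
```

```bash
python3 -m pendant '[[[0.085,0.2,-0.22,0,0,0,-0.6],[0.085,0.2,-0.22,0,0,0,-0.6],[0.085,0.2,-0.22,0,0,0,-0.6],[0.085,0.2,-0.22,0,0,0,-0.6],[0.085,0.2,-0.22,0,0,0,-0.6],[0.085,0.412,-0.452,0,0,0,-1.264],[0.085,0.412,-0.452,0,0,0,-1.264],[0.085,0.412,-0.452,0,0,0,-1.264]]]' 60
python3 -m pendant '[[[0.085,0.106,-0.116,0,0,0,-0.332]]]'
```

```text
clock: 1.1
position: [0.4379, 0.1273, 0.2422]
orientation: [-0.0, 0.641, 0.768, 0.0]
wrist_force: [0.0, 2.1, 0.8]
width: 0.085
finger_force: 0.0
clock: 1.23
position: [0.4801, 0.0812, 0.2422]
orientation: [-0.0, 0.71, 0.704, 0.0]
wrist_force: [0.8, 1.4, 0.6]
width: 0.0849
finger_force: 0.0
```

```bash
python3 -m pendant '[[[0.085,0,0,0,0,0,0],[0.085,0,0,0,0,0,0]]]'
python3 - <<'E'
from workcell import readout
print(readout.read_state()['position'],readout.read_state()['orientation'])
E
```

```text
clock: 1.48
position: [0.4787, 0.0831, 0.242]
orientation: [-0.0, 0.708, 0.707, -0.0]
wrist_force: [-0.2, -0.7, -0.4]
width: 0.0851
finger_force: 0.0
[0.47874403 0.08308141 0.24196055] [-3.75605686e-04  7.07649929e-01  7.06563038e-01 -3.32074892e-04]
```

```bash
python3 -m pendant '[[[0.085,0.0434,-0.0482,0,0,0,0.085],[0.085,0.0434,-0.0482,0,0,0,0.085],[0.085,0.0434,-0.0482,0,0,0,0.085],[0.085,0.0434,-0.0482,0,0,0,0.085]]]'
python3 - <<'E'
from h import *
import cv2
from workcell import readout
c=imaging.get_calibration('wrist'); s=readout.read_state(); f=imaging.grab_frame('wrist')
print(s['position'],s['orientation'],proj('wrist',[.5221,.0349,.16],c),proj('wrist',[.523,.0344,.092],c))
np.save('c1.npy',c,allow_pickle=True); cv2.imwrite('pics/w1.png',f[:,:,::-1])
E
```

```text
clock: 1.98
position: [0.5218, 0.0361, 0.2426]
orientation: [-0.0, 0.677, 0.736, 0.0]
wrist_force: [-0.1, 0.1, -0.3]
width: 0.0852
finger_force: 0.0
[0.52180907 0.03609272 0.24256105] [-3.12951995e-05  6.76581084e-01  7.36368131e-01  1.06012326e-04] [325.38853148 253.36889075] [326.06640477 224.12330204]
```

View pics/w1.png

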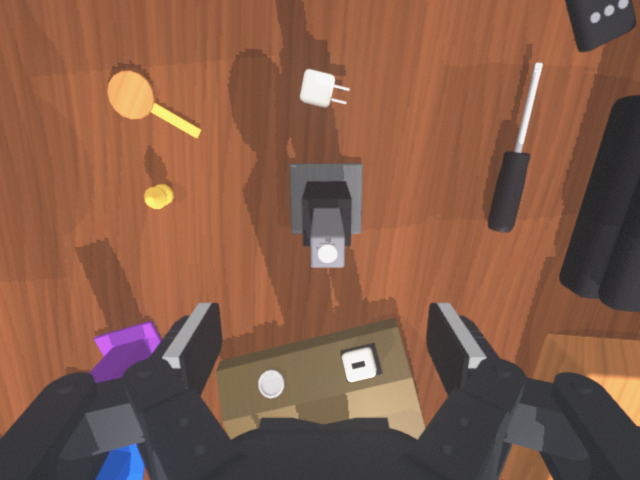

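The wrist view shows the probe top at (327,253), within 2 px of prediction, with the handle sides lined up with the fingers. I'll go down and grip.

```bash
python3 -m pendant '[[[0.085,0.0006,-0.001,-0.06,0,0,0],[0.085,0.0006,-0.001,-0.1,0,0,0],[0.085,0.0006,-0.001,-0.122,0,0,0],[0.085,0.0006,-0.001,-0.122,0,0,0],[0.02,0.0006,-0.001,-0.122,0,0,0],[0.02,0.0006,-0.001,-0.122,0,0,0],[0.02,0.0006,-0.001,-0.122,0,0,0],[0.02,0.0006,-0.001,-0.122,0,0,0]]]' 60;  python3 -m pendant '[[[0.015,0,0,0,0,0,0],[0.015,0,0,0,0,0,0],[0.015,0,0,0,0,0,0],[0.015,0,0,0,0,0,0]]]'
```

```text
clock: 3.02
position: [0.5233, 0.0339, 0.1209]
orientation: [0.0, 0.677, 0.736, 0.0]
wrist_force: [-1.4, -0.4, 6.4]
width: 0.0211
finger_force: 58.2
clock: 3.52
position: [0.5233, 0.0339, 0.1209]
orientation: [0.0, 0.677, 0.736, 0.0]
wrist_force: [-1.5, 0.1, 7.6]
width: 0.0215
finger_force: 58.2
```

```bash
python3 -m pendant '[[[0.015,0,0,0.03,0,0,0],[0.015,0,0,0.07,0,0,0],[0.015,0,0,0.11,0,0,0],[0.015,0,0,0.15,0,0,0],[0.015,0,0,0.15,0,0,0],[0.015,0,0,0.15,0,0,0],[0.015,0,0,0.15,0,0,0],[0.015,0,0,0.15,0,0,0]]]'
python3 - <<'E'
from h import *
import cv2
from workcell import readout
s=readout.read_state();print(s['position'],s['wrist_force'],s['width'],s['orientation'])
p=s['position']
T=imaging.grab_frame('top');S=imaging.grab_frame('scene')
u=proj('top',p-[0,0,.11]).astype(int);v=proj('scene',p-[0,0,.11]).astype(int);print(u,v)
k=lambda im,q:cv2.resize(im[q[1]-50:q[1]+50,q[0]-50:q[0]+50],None,fx=4,fy=4,interpolation=cv2.INTER_CUBIC)
cv2.imwrite('pics/l.png',np.hstack([k(T,u),k(S,v)])[:,:,::-1])
E
```

```text
clock: 4.53
position: [0.5228, 0.0338, 0.2696]
orientation: [-0.0, 0.677, 0.736, -0.0]
wrist_force: [-0.0, -0.6, -0.9]
width: 0.0213
finger_force: 60.5
[0.52276115 0.03383629 0.26955754] [-0.01330784 -0.58509931 -0.93492726] 0.021253326772988267 [-4.51024214e-04  6.77164099e-01  7.35831730e-01 -4.95881130e-04]
[292 159] [385 231]
```

View pics/l.png

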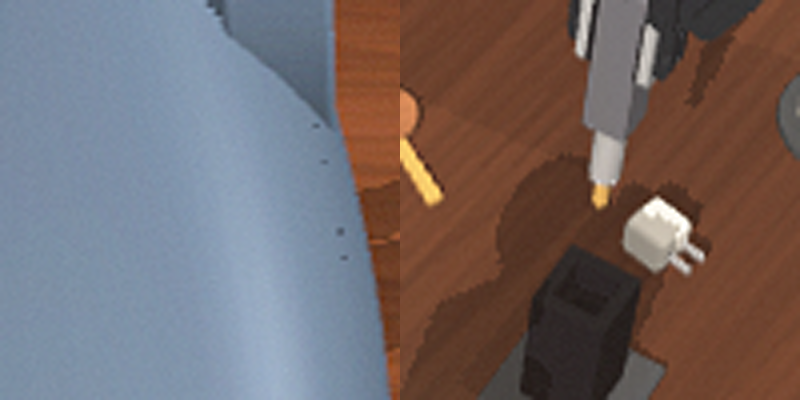

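The scene crop shows the probe hanging straight, its tip at scene pixel (385,233). That puts the tip about 113 mm below the TCP. Moving to the dispenser.

```bash
python3 -m pendant '[[[0.015,0.0245,0.05,0,0,0,0],[0.015,0.0245,0.1,0,0,0,0],[0.015,0.0245,0.15,0,0,0,0],[0.015,0.0245,0.2,0,0,0,0],[0.015,0.0245,0.24,0,0,0,0],[0.015,0.0245,0.255,0,0,0,0],[0.015,0.0245,0.255,0,0,0,0],[0.015,0.0245,0.255,0,0,0,0]]]'
python3 -m pendant '[[[0.015,0,0,-0.02,0,0,0],[0.015,0,0,-0.038,0,0,0],[0.015,0,0,-0.038,0,0,0],[0.015,0,0,-0.038,0,0,0]]]'
python3 - <<'E'
from h import *
import cv2
from workcell import readout
s=readout.read_state();p=s['position'];print(p,s['wrist_force'],proj('scene',[.5473,.289,.105]))
S=imaging.grab_frame('scene')
k=lambda im,q:cv2.resize(im[q[1]-50:q[1]+50,q[0]-50:q[0]+50],None,fx=4,fy=4,interpolation=cv2.INTER_CUBIC)
q=proj('scene',p-[0,0,.113]).astype(int); print(proj('scene',p-[0,0,.113]))
f=imaging.grab_frame('wrist'); 
cv2.imwrite('pics/d.png',np.hstack([k(S,q),cv2.resize(f,(400,300))[:300],] if 0 else [k(S,q),np.vstack([cv2.resize(f,(400,300)),np.zeros((100,400,3),np.uint8)])])[:,:,::-1])
E
```

```text
clock: 5.62
position: [0.5478, 0.2877, 0.2704]
orientation: [0.0, 0.678, 0.736, -0.0]
wrist_force: [-0.2, -0.4, -1.7]
width: 0.0211
finger_force: 60.6
clock: 6.12
position: [0.5479, 0.2882, 0.2333]
orientation: [0.0, 0.677, 0.736, 0.0]
wrist_force: [0.5, -0.6, -0.8]
width: 0.0211
finger_force: 60.6
[0.54794061 0.28824646 0.23328747] [ 0.45746787 -0.60817394 -0.84099619] [458.58447125 180.25804709]
[460.26109664 175.59493126]
```

View pics/d.png

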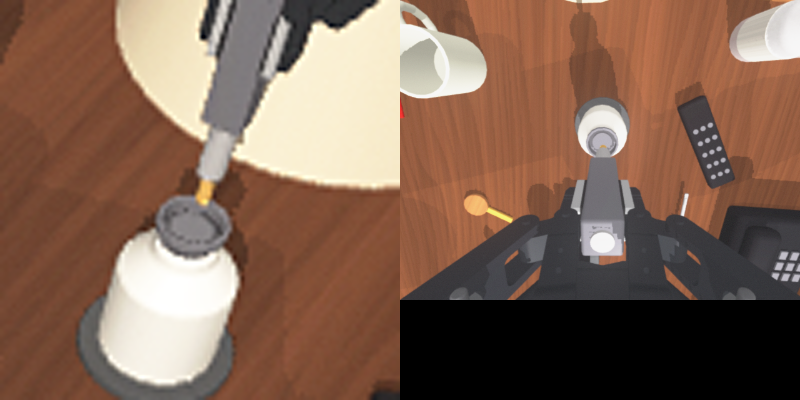

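The tip is at scene (460.7,176), right over the dish centre at (458.3,181.5) and about 15 mm above it. Pressing down.

```bash
python3 -m pendant '[[[0.015,0,0,-0.01,0,0,0],[0.015,0,0,-0.016,0,0,0],[0.015,0,0,-0.022,0,0,0],[0.015,0,0,-0.027,0,0,0],[0.015,0,0,-0.030,0,0,0],[0.015,0,0,-0.031,0,0,0],[0.015,0,0,-0.031,0,0,0]]]'
python3 - <<'E'
from h import *
import cv2
from workcell import readout
s=readout.read_state();p=s['position'];print(p,s['wrist_force'])
S=imaging.grab_frame('scene'); s=readout.read_state();print(s['wrist_force'])
cv2.imwrite('pics/e.png',cv2.resize(S[140:240,410:510],None,fx=4,fy=4,interpolation=cv2.INTER_CUBIC)[:,:,::-1])
E
```

```text
clock: 7.1
position: [0.5476, 0.2889, 0.2014]
orientation: [0.0, 0.677, 0.736, 0.0]
wrist_force: [-1.3, 0.1, 1.4]
width: 0.0217
finger_force: 61.1
[0.54760692 0.28887201 0.20144033] [-1.34575054  0.08926711  1.41325118]
[-1.42873798 -0.31683632  2.42770218]
```

View pics/e.png

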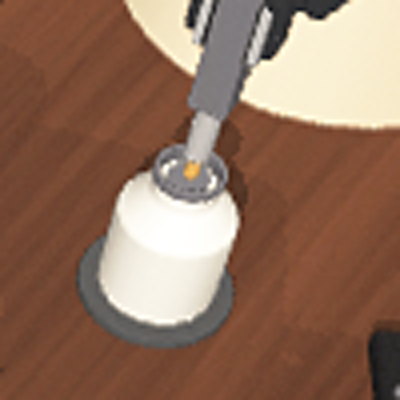

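The cap is fully down on the bottle neck, with about 3.5 N over bias. I'll push 2 mm more to be sure, then retract.

```bash
python3 -m pendant '[[[0.015,0,0,-0.002,0,0,0],[0.015,0,0,-0.002,0,0,0],[0.015,0,0,0.02,0,0,0],[0.015,0,0,0.06,0,0,0],[0.015,0,0,0.1,0,0,0],[0.015,0,0,0.1,0,0,0],[0.015,0,0,0.1,0,0,0]]]'
python3 - <<'E'
from h import *
from scipy.spatial.transform import Rotation as R
np.set_printoptions(precision=4,suppress=True)
from workcell import readout
s=readout.read_state();p=s['position'];print(p,s['wrist_force'],s['joints'])
yaw=np.radians(20.4); lx=np.array([np.cos(yaw),np.sin(yaw),0]); ly=np.array([-lx[1],lx[0],0]); a=np.radians(35)
n=ly*np.sin(a)+np.array([0,0,np.cos(a)])
P=onz('top',(386.1,191.9),.0401)      # rim-top centre
c=P-n*.003                              # floor centre
print('rim',P,'floor',c,'n',n)
# current tool axis
q=s['orientation'];Rc=R.from_quat([*q[1:],q[0]]);print('tool z',Rc.as_matrix()[:,2])
tv=np.cross(-Rc.as_matrix()[:,2],n);ang=np.arcsin(np.linalg.norm(tv));rv=tv/np.linalg.norm(tv)*ang
print('rotvec',rv,ang)
for g in(0.06,0.03,0.0):
    t=c+n*(.113+g);print(g,'TCP',t,'shift',t-p)
E
```

```text
clock: 8.02
position: [0.5476, 0.2889, 0.3004]
orientation: [-0.0, 0.677, 0.736, -0.0]
wrist_force: [-0.0, -0.5, -0.7]
width: 0.0214
finger_force: 60.7
[0.5476 0.2889 0.3004] [-0.0183 -0.4813 -0.7478] [ 0.4854  0.487   0.5008  1.5854 -0.      1.9732]
rim [ 0.4779 -0.1753  0.0401] floor [ 0.4785 -0.1769  0.0376] n [-0.1999  0.5376  0.8192]
tool z [-0.0007 -0.0004 -1.    ]
rotvec [-0.5722 -0.2135  0.0005] 0.6107554995950246
0.06 TCP [ 0.4439 -0.0839  0.1794] shift [-0.1037 -0.3728 -0.1211]
0.03 TCP [ 0.4499 -0.1001  0.1548] shift [-0.0977 -0.3889 -0.1456]
0.0 TCP [ 0.4559 -0.1162  0.1302] shift [-0.0917 -0.405  -0.1702]
```

```bash
python3 -m pendant '[[[0.015,-0.02,-0.06,0,0,0,0],[0.015,-0.04,-0.12,0,-0.08,-0.03,0],[0.015,-0.06,-0.17,0,-0.2,-0.075,0],[0.015,-0.08,-0.22,0,-0.34,-0.127,0],[0.015,-0.1,-0.27,-0.02,-0.46,-0.172,0],[0.015,-0.1157,-0.32,-0.04,-0.572,-0.2135,0],[0.015,-0.1157,-0.3405,-0.072,-0.572,-0.2135,0],[0.015,-0.1157,-0.3405,-0.072,-0.572,-0.2135,0]]]'
python3 -m pendant '[[[0.015,0,0,0,0,0,0],[0.015,0,0,0,0,0,0]]]'
cat > look.py <<'E'
from h import *
import cv2,sys
from scipy.spatial.transform import Rotation as R
from workcell import readout
np.set_printoptions(precision=4,suppress=True)
n=np.array([-0.1999,0.5376,0.8192]); fl=np.array([.4785,-.1769,.0376])
s=readout.read_state();p=s['position'];q=s['orientation'];z=R.from_quat([*q[1:],q[0]]).as_matrix()[:,2]
print(p,'f',s['wrist_force'],'f.n',s['wrist_force']@n,'j',s['joints'],'ang',np.degrees(np.arccos(-z@n)))
c=imaging.get_calibration('wrist');f=imaging.grab_frame('wrist')
print('tip pred',proj('wrist',p+z*.113,c),'floor pred',proj('wrist',fl,c))
print('tip off axis',(p+z*.113-fl)-n*((p+z*.113-fl)@n),'gap',(p+z*.113-fl)@n)
S=imaging.grab_frame('scene')
np.save('c.npy',c,allow_pickle=True)
cv2.imwrite(sys.argv[1]+'_w.png',f[:,:,::-1]);cv2.imwrite(sys.argv[1]+'_s.png',S[:,:,::-1])
E
python3 look.py pics/f
python3 - <<'E'
import cv2,numpy as np
a=cv2.resize(cv2.imread('pics/f_w.png'),(400,300));b=cv2.imread('pics/f_s.png')[200:500,200:600];b=np.pad(b,((0,300-b.shape[0]),(0,0),(0,0)))
cv2.imwrite('pics/f.png',np.hstack([a,b]))
E
```

```text
clock: 9.02
position: [0.4296, -0.0529, 0.2269]
orientation: [0.267, 0.646, 0.702, -0.138]
wrist_force: [0.5, 0.9, 0.5]
width: 0.0219
finger_force: 60.5
clock: 9.28
position: [0.4327, -0.0509, 0.2301]
orientation: [0.268, 0.646, 0.702, -0.135]
wrist_force: [0.5, 0.3, -1.2]
width: 0.0217
finger_force: 60.5
[ 0.4327 -0.0509  0.2301] f [ 0.4944  0.2501 -1.2414] f.n -0.9813706820939178 j [ 0.2943 -0.003  -0.4505  1.0778 -0.609   1.7677] ang nan
tip pred [325.1149 236.3754] floor pred [323.2994 199.5114]
tip off axis [ 0.0012 -0.      0.0003] gap 0.12155789245313009look.py:8: RuntimeWarning: invalid value encountered in arccos
  print(p,'f',s['wrist_force'],'f.n',s['wrist_force']@n,'j',s['joints'],'ang',np.degrees(np.arccos(-z@n)))
```

View pics/f.png

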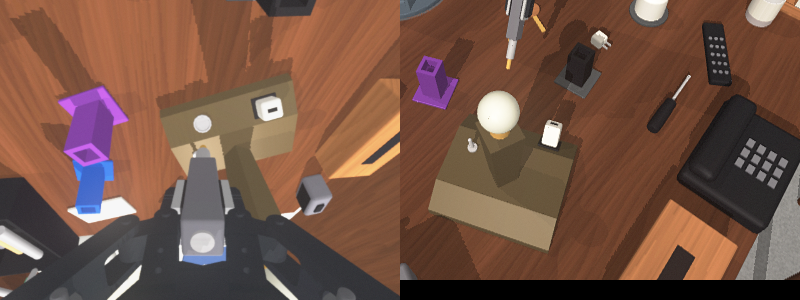

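The wrist view shows the pad at about (325,197) in full-frame pixels against a prediction of (323,199.5), and the way in is clear. I'll measure it by mask.

```bash
cat > pad.py <<'E'
from h import *
import cv2,sys
c=np.load('c.npy',allow_pickle=True).item(); I=cv2.imread(sys.argv[1]+'_w.png')
n=np.array([-0.1999,0.5376,0.8192]); fl=np.array([.4785,-.1769,.0376]); u=proj('wrist',fl,c).astype(int)
h=cv2.cvtColor(I,cv2.COLOR_BGR2HSV); m=((h[...,1]<50)&(h[...,2]>110)).astype(np.uint8)
w=np.zeros_like(m); w[u[1]-30:u[1]+30,u[0]-35:u[0]+35]=1
k,L,st,ce=cv2.connectedComponentsWithStats(m*w)
for i in range(1,k):
    if st[i,4]>60:
        x,y,W,H=st[i,:4]; o,d=ray('wrist',(x+W/2-.5,y+H/2-.5),c); r=fl+n*.0015
        X=o+d*((r-o)@n)/(d@n); dep=np.linalg.norm(X-o)
        print(st[i],ce[i],'pt',X-n*.0015-fl,'width mm',W/c['camera_matrix'][0,0]*dep*1e3)
E
python3 pad.py pics/f
```

```text
[309 183  30  30 695] [323.56690647 197.5294964 ] pt [ 0.00015142  0.00206262 -0.00131664] width mm 31.111909798049673
```

```bash
python3 -m pendant '[[[0.015,0.006,-0.017,-0.027,0,0,0],[0.015,0.012,-0.034,-0.054,0,0,0],[0.015,0.0183,-0.0509,-0.0801,0,0,0],[0.015,0.0183,-0.0509,-0.0801,0,0,0],[0.015,0.0183,-0.0509,-0.0801,0,0,0],[0.015,0.0183,-0.0509,-0.0801,0,0,0]]]'
python3 look.py pics/g; python3 pad.py pics/g
python3 - <<'E'
import cv2,numpy as np
a=cv2.imread('pics/g_w.png')[120:270,220:420];a=cv2.resize(a,None,fx=2,fy=2,interpolation=cv2.INTER_CUBIC)
b=cv2.imread('pics/g_s.png')[240:390,200:400];b=cv2.resize(b,None,fx=2,fy=2,interpolation=cv2.INTER_CUBIC)
cv2.imwrite('pics/g.png',np.hstack([a,b]))
E
```

```text
clock: 10.12
position: [0.4509, -0.1019, 0.1503]
orientation: [0.269, 0.646, 0.702, -0.135]
wrist_force: [-0.4, -0.3, -0.8]
width: 0.021
finger_force: 60.4
[ 0.4509 -0.1019  0.1503] f [-0.4069 -0.3431 -0.8047] f.n -0.7622979297184953 j [ 0.1569  0.0507 -0.6155  0.7642 -0.5965  1.6013] ang nan
tip pred [325.1587 236.4187] floor pred [324.5905 227.5465]
tip off axis [ 0.0003  0.0008 -0.0005] gap 0.02512230137843375
[ 306  206   39   51 1419] [325.12332629 229.49753347] pt [ 0.00035918 -0.00193156  0.00135523] width mm 30.486527412635105look.py:8: RuntimeWarning: invalid value encountered in arccos
  print(p,'f',s['wrist_force'],'f.n',s['wrist_force']@n,'j',s['joints'],'ang',np.degrees(np.arccos(-z@n)))
```

View pics/g.png

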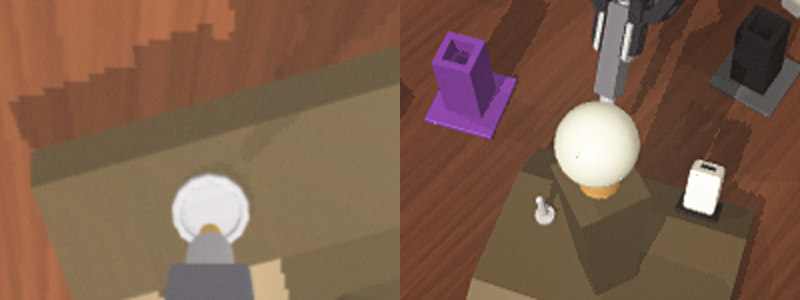

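The pad circle is centred at (324.7,225.4) in the wrist frame, and the tip is lined up on it to within about 1 mm. I'll close in slowly and average the force readings.

```bash
cat > fo.py <<'E'
from h import *
from workcell import readout
import sys
n=np.array([-0.1999,0.5376,0.8192]); fl=np.array([.4785,-.1769,.0376])
F=[];P=[]
for i in range(int(sys.argv[1])):
    imaging.grab_frame('top'); s=readout.read_state(); F.append(s['wrist_force']);P.append(s['position'])
F=np.array(F);f=F.mean(0);p=np.mean(P,0);print('f',f.round(2),'f.n %.2f +- %.2f'%(f@n,(F@n).std()/len(F)**.5),'gap mm %.2f'%(((p-fl)@n-.113)*1e3),'t',s['clock'])
E
python3 fo.py 12
python3 -m pendant '[[[0.015,0.002,-0.005,-0.0084,0,0,0],[0.015,0.0039,-0.0101,-0.0168,0,0,0],[0.015,0.0039,-0.0101,-0.0168,0,0,0],[0.015,0.0039,-0.0101,-0.0168,0,0,0]]]'
python3 fo.py 12
```

```text
f [-0.17 -0.18 -1.  ] f.n -0.88 +- 0.11 gap mm 24.22 t 10.825
clock: 11.32
position: [0.454, -0.1127, 0.1324]
orientation: [0.268, 0.646, 0.702, -0.136]
wrist_force: [0.2, 0.5, -1.7]
width: 0.0213
finger_force: 60.6
f [-0.14  0.06 -1.18] f.n -0.91 +- 0.09 gap mm 4.20 t 11.925
```

```bash
python3 -m pendant '[[[0.015,0.0004,-0.0011,-0.0016,0,0,0],[0.015,0.0008,-0.0022,-0.0033,0,0,0],[0.015,0.0008,-0.0022,-0.0033,0,0,0]]]'
python3 fo.py 12
python3 -m pendant '[[[0.015,0.0003,-0.0008,-0.0013,0,0,0],[0.015,0.0006,-0.0016,-0.0025,0,0,0],[0.015,0.0006,-0.0016,-0.0025,0,0,0]]]'
python3 fo.py 16
```

```text
clock: 12.3
position: [0.4548, -0.1149, 0.1289]
orientation: [0.268, 0.646, 0.702, -0.136]
wrist_force: [-0.8, -0.3, -1.9]
width: 0.0215
finger_force: 60.6
f [-0.15  0.18 -0.94] f.n -0.64 +- 0.10 gap mm 0.05 t 12.9
clock: 13.28
position: [0.4556, -0.1165, 0.1266]
orientation: [0.268, 0.646, 0.702, -0.136]
wrist_force: [0.0, 0.5, 0.3]
width: 0.0213
finger_force: 60.7
f [0.12 0.8  0.08] f.n 0.47 +- 0.13 gap mm -2.96 t 14.075
```

```bash
python3 -m pendant '[[[0.015,0.0003,-0.0008,-0.0013,0,0,0],[0.015,0.0006,-0.0016,-0.0025,0,0,0],[0.015,0.001,-0.0027,-0.0041,0,0,0],[0.015,0.001,-0.0027,-0.0041,0,0,0]]]'
python3 fo.py 20
python3 look.py pics/k 2>/dev/null
```

```text
clock: 14.58
position: [0.4566, -0.1192, 0.1225]
orientation: [0.268, 0.646, 0.702, -0.136]
wrist_force: [-0.5, 2.5, 1.7]
width: 0.0213
finger_force: 61.0
f [-0.2   2.11  1.77] f.n 2.62 +- 0.09 gap mm -7.97 t 15.575
[ 0.4565 -0.1191  0.1225] f [0.0418 1.9779 2.1347] f.n 2.803699780542721 j [ 0.112   0.084  -0.6617  0.6568 -0.5898  1.5486] ang nan
tip pred [325.093  236.3824] floor pred [326.4313 242.4064]
tip off axis [-0.0009  0.0014 -0.0011] gap -0.007989483222891417
```

The contact force is about 3.5 N over the no-contact bias, so the sprung tip is about 6 mm in. The position and angle agree with the measurements, so I'm handing in.

```bash
python3 -c "
from workcell import workorder
print(workorder.hand_in())"
```

```text
the job is handed in; nothing more can be done
None
```

The job is handed in, though the hand-in returned no verdict: the probe was taken from its holder, its tip wetted with a full push of the cap (retracted well clear, cap's return not re-checked), and it is held still and square on the lamp's contact at about 3.5 N, tip about half way in.

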